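Regrip the support pillar and stand it on the steel plate

TASK

The support pillar lying on the bench has to stand upright on its black rubber foot, on the middle of the square steel plate, ready to prop up a job. First lay it in the sloping rest, rubber foot fully down against the stop, and let go of it there; then take it again with a new grip, stand it on the plate and let go. Do not knock the red-lidded flux pot, the red-handled pliers or the try square out of place.

Things in the scene. Friction and masses are not known exactly. Their poses are not given: they have to be found in the camera images.
- pillar: Square aluminium bar, 130 mm long, 32 x 32 mm in section, about 0.3 kg, with a black rubber foot (12 mm thick, same section) on one end and a blue band 10 mm wide near the other (head) end. At the start it lies flat on the bench, loose. Origin: middle of its length, on the face that is underneath at the start (16 mm below its centre line). x: along the bar from foot to head; z: up at the start.
- pillar_foot (a point): Centre of the pillar's rubber end face, on its centre line. Axes as the pillar's.
- pillar_head (a point): Centre of the pillar's head end face, on its centre line, 130 mm from the foot. Axes as the pillar's.
- rest: Sloping rest fixed to the bench: green base 130 x 84 x 10 mm with a steel trough at 45 degrees, low end towards its -x, rising towards +x. Origin: centre of the base's underside; z up. Side walls 38 mm apart, only along the lowest 45 mm of the slope, 12 mm high, then flared outward to 22 mm high. Farther up the floor is a bare bar 22 mm wide, ending 78 mm from the stop.
- rest_foot (a point): Where the pillar's foot point lies when it is fully home in the rest: against the stop plate at the low end (square to the slope, 54 mm wide, 28 mm high), 16 mm off the trough floor; in the rest's frame x -56.3, y 0, z 43.3 mm. A pillar in the rest can be gripped across its sides anywhere above the side walls. Axes as the rest's.
- rest_head (a point): Where the pillar's head point lies when the pillar is fully home in the rest; in the rest's frame x 35.6, y 0, z 135.2 mm. Axes as the rest's.
- base_plate: Square dark steel plate, 86 x 86 x 8 mm, 0.43 kg, with a small hole in the middle, lying loose on the bench. Origin: centre of its underside; z up; its top is 8 mm above the bench.
- flux_pot: Bystander: white pot with a red lid, 67 mm across, 68 mm high, standing on the bench behind the plate. Origin: centre of its underside.
- pliers: Bystander: pliers with red handles, 180 mm long, 51 mm wide, 11 mm high, lying on the bench far left. Origin: middle of its underside.
- try_square: Bystander: small steel try square, 116 x 75 x 16 mm, lying on the bench at the back. Origin: middle of its underside.
There are look-alikes about, which are no part of the job. Of the things that look like the pillar, the smallest one is meant.

How it is judged (in metres and radians):
On the way:
1. the pillar lies in the sloping rest, foot down at the stop (its foot and head points each within 12 mm of their home points), at rest and let go by the gripper (distance between pillar_foot and rest_foot below 0.012 m and distance between pillar_head and rest_head below 0.012 m and contact force between pillar and the fingers below 0.2 N and linear speed of pillar below 0.03 m/s), for 0.2 s.
At the end, for the whole second after the job is handed in: The pillar stands on its rubber foot on the top of the steel plate, upright within 0.08 rad, its foot within 22 mm of the plate's centre, at rest and let go; the plate lies flat on the bench (angle between pillar's own x axis and vertical below 0.08 rad and horizontal distance between pillar_foot and base_plate below 0.022 m and z of pillar_foot in the frame of base_plate between 0.004 and 0.013 m and height (world z) of base_plate below 0.004 m and angle between base_plate's own z axis and vertical below 0.06 rad and linear speed of pillar below 0.02 m/s and angular speed of pillar below 0.15 rad/s); the robot touches nothing.
It fails at once if the flux pot, the pliers or the try square is moved by more than 25 mm (distance of any of flux_pot, pliers, try_square from where it was at the start of the episode above 0.025 m).
It also fails if it takes over 51 s, if anything falls off the work surface, if the arm or the gripper's body presses on something with over 40 N, if the wrist force passes 120 N, or if a joint passes its speed limit or range.

ROBOT

A 6-joint arm with a two-finger parallel gripper is mounted at the origin on a cart in front of the work surface, level with it; the furniture and walls round the work are solid. World frame = base frame: x ahead of the robot, y to its left, z up, the work surface at z = 0. Lengths are in mm, angles in rad, forces in N, time in s.
With the tool pointing down it reaches from about 400 to 925 mm from the base axis. Payload 12.5 kg.
Tool frame: the origin (TCP) lies between the finger pads; the fingertips stand 19 mm ahead of it and the grasp point (between the pads) is the TCP (env.nose_length is the distance from the TCP to the fingertips, in mm); z points along the fingers, y is the line along which they close (so a half turn about z gives the same grasp; the last joint's range is limited). The gripper opens to 95 mm and grips with 3 to 60 N. Pads are 20 mm wide; open, the fingers measure 119 mm over their backs; the gripper's body (75 mm by 180 mm) begins 59 mm behind the grasp point.
Start: joints at [1.079, 0.491, 1.559, -0, 1.092, -0.106], TCP at [235.172, 579.084, 233.661] pointing down, gripper open.
Joint ranges: [-3.1, 3.1], [-0.84, 2.19], [0.05, 2.79], [-1.13, 4.28], [0.06, 2.93], [-2.69, 2.69]. Speed limits (rad/s): [2.22, 2.22, 2.79, 3.14, 3.14, 3.14].

INTERFACE

Orientations are given as [roll, pitch, yaw] about the fixed x, y, z axes, in that order (R = Rz(yaw) Ry(pitch) Rx(roll)).
In Python, from cell import env gives the robot as it stands. The module is installed in compiled form; this text tells all that it offers.
- The arm moves only by the tool drive_tool, never from a script. Its argument "rows" is a list that holds one entry, the list of rows, each a list of 7 numbers: the shift along the tool's x, y, z scaled (see below), then the turn, a rotation vector about the tool's x, y, z scaled (see below), then the opening, from 0 (shut) to 1 (fully open). In form: [[[tx, ty, tz, ax, ay, az, jaw], ...]]. A call has 1 to 5 rows; each row shifts and turns the commanded pose from where the row before left it, along the tool's axes as they then stand; what a row does not reach is not made up. The controller multiplies each number of a shift by 250 mm and each number of a turn by 180 degrees. A row lasts 1/8 s, in which the tool goes at most 62.5 mm and 10.7 degrees, less where a joint would pass 70% of its speed; a pose out of reach is approached as far as the arm can. A call with a number of a shift or a turn outside -1 to 1 is refused whole. A call with a gripper value outside its range is refused whole. The fingers move at their own pace and stop on an object; the grip force is fixed at half the most. Time passes only in rows, so rows that do not move let the fingers close. It gives the time, the measured TCP pose, the force, the opening and the grip force at its end, in the units of the state.
- env.state(): the state, without advancing time (a new reading comes with each control period).
- env.read_camera(name): name is "side" or "top" or "wrist"; returns a dict with "color" (420x560x3 uint8, blue, green, red), "camera_matrix" (3x3 intrinsics, pixels), "pose" (4x4, takes a point from camera to world coordinates). Camera axes: x right, y up, looking along -z (the intrinsics and any distortion apply to the point x, -y, -z); pixel columns grow to the right and rows downward; lengths in mm; the calibration is good to about 2 mm. The wrist camera is an equidistant fisheye: a pixel r from the principal point sees the ray r / f radians off the axis. A picture is of the moment at which its call begins. There is no depth.
- env.job_done(): hands the job in; it is judged then, once.
Trained networks look in a picture, given as the dict that the camera call returned (one of the last four; its "shot" number tells which), for a name from the list of things; names that differ only in an ending like _2 or _b are one class to them, and where a whole thing is asked for, a point or a joint stands for the part that bears it (a point fixed in the world has none). Each returns a list of dicts, best first, with "score" (0 to 1); they miss things now and then, are a little off and sometimes report something else, mostly with a low value. They report only what shows in the picture. A call takes as long as a camera call. They do not tell look-alikes from the thing itself.
- env.search_frame(name, picture): "at" ([x, y, z] in mm, in the coordinates of the camera as it stood for that picture, good to about 4 mm: the middle of the surface that is visible of it).
- env.place_of(name, picture): "at" ([x, y, z] in mm, in the coordinates of the camera as it stood for that picture, good to about 4 mm: a listed point, or the origin of a listed thing).
The state is a dict: "t": time; "joints": joint angles; "qvel": joint speeds; "tau": joint torques, N m; "eef_pos": TCP position; "tcp_rot": TCP orientation; "ft_force": force on the tool from outside, world axes, zero at the start; "moment": the same for the moment, N m; "opening": opening from 0.0 (shut) to 1.0 (fully open); "grip_force": force on a finger pad.
Only numpy, scipy, OpenCV 4.12 (cv2) and the standard library are available. Lean on these libraries where they do the work, as an engineer would, in place of code of your own. Each camera call takes 0.05 s, during which the arm holds its last target. There are 200 camera calls.

## Working session

There is one attempt and no reset: what is moved stays moved. The work goes in short steps, Python scripts to look and compute and a tool call to move; the robot and the scene stay as the last step left them, time stands still between calls to the robot, and variables do not carry over. Pictures are saved under pics/ and viewed, at most 10 in all, crops included, and the job is handed in when it is done.

Besides the shell and the picture viewer there is one more tool, called after "Call:" by a JSON object that holds its "fn" and its "kwargs". drive_tool: Moves the arm, as the interface text tells. Its arguments: {"type":"object","properties":{"rows":{"type":"array","items":{"type":"array","items":{"type":"array","items":{"type":"number","minimum":-1,"maximum":1}}}}},"required":["rows"]}

```bash
mkdir -p pics && cat > h.py <<'E'
import numpy as np, cv2
from cell import env
def shot(cam,fn=None):
    p=env.read_camera(cam)
    if fn: cv2.imwrite('pics/'+fn,p['color'])
    return p
def w(p,at): return (p['pose']@np.r_[at,1])[:3]
def proj(p,X):
    c=np.linalg.inv(p['pose'])@np.r_[X,1]; K=p['camera_matrix']
    v=np.array([c[0],-c[1],-c[2]])
    return (K@(v/v[2]))[:2]
E
python3 - <<'E'
from h import *
ims=[]
for c in ['top','side']:
    p=shot(c); ims.append(p['color'])
    print(c,p['camera_matrix'].round(0).tolist(),p['pose'].round(2).tolist())
    for n in ['pillar','pillar_foot','pillar_head','rest','rest_foot','base_plate','flux_pot','pliers','try_square']:
        try:
            for f in ([env.place_of] if n!='pillar' else [env.place_of,env.search_frame]):
                for d in f(n,p)[:4]:
                    X=w(p,d['at']); print(n,f.__name__,round(d['score'],2),X.round(0),proj(p,X).round(0))
        except Exception as e: print(n,e)
for i,c in enumerate(['top','side']): cv2.imwrite(f'pics/{c}0.png',ims[i])
print(env.state())
E
```

```text
top [[436.0, 0.0, 278.0], [0.0, 436.0, 210.0], [0.0, 0.0, 1.0]] [[0.02, 0.98, -0.18, 342.86], [-1.0, 0.02, 0.0, 212.9], [0.01, 0.18, 0.98, 1352.51], [0.0, 0.0, 0.0, 1.0]]
pillar call 0.85 [376. 209.   1.] [277. 277.]
pillar call 0.71 [466. 580.   2.] [158. 245.]
pillar call 0.66 [490. 390.  -3.] [219. 239.]
pillar call 0.66 [487. 389.  30.] [218. 239.]
pillar call 0.65 [374. 207.  45.] [277. 277.]
pillar call 0.62 [465. 580.  43.] [154. 244.]
pillar_foot call 0.9 [407. 131.  20.] [302. 267.]
pillar_foot call 0.75 [414. 652.  20.] [131. 261.]
pillar_foot call 0.74 [455. 447.  12.] [200. 249.]
pillar_head call 0.94 [522. 335.  14.] [237. 228.]
pillar_head call 0.87 [334. 280.  23.] [253. 290.]
pillar_head call 0.72 [519. 517.  22.] [178. 228.]
rest call 0.64 [543. 156.   1.] [295. 223.]
rest_foot call 0.97 [541. 214.  42.] [276. 221.]
base_plate call 0.81 [679. -90.  -0.] [372. 183.]
flux_pot call 0.94 [777.  41.  -3.] [331. 153.]
pliers call 0.58 [675. 402.  -2.] [218. 181.]
pliers call 0.57 [541. 214.  41.] [276. 222.]
try_square call 0.7 [773. 261.  -4.] [263. 153.]
side [[511.0, 0.
[... 1082 characters left out ...]
 call 0.78 [775. 258.   2.] [328. 223.]
{'t': 1.1, 'joints': array([ 1.07938814e+00,  4.90875542e-01,  1.55890734e+00, -2.59524908e-05,
        1.09166751e+00, -1.05606515e-01]), 'qvel': array([ 0.000171  ,  0.00022299, -0.00061671,  0.00160447,  0.00019874,
        0.00048088]), 'tau': array([-2.34103663e-04, -6.12475562e+01, -2.58431053e+01,  6.92368532e-02,
        4.46454948e-02, -3.21448886e-05]), 'eef_pos': array([235.18583298, 579.08216773, 233.67361198]), 'tcp_rot': array([3.14145362e+00, 3.78988013e-05, 2.75580294e+00]), 'ft_force': array([0.52469488, 0.24438577, 0.33192765]), 'moment': array([-0.01925311, -0.02364504, -0.02414434]), 'grip_force': 0.0, 'opening': 1.0068071252662276}
```

View pics/top0.png

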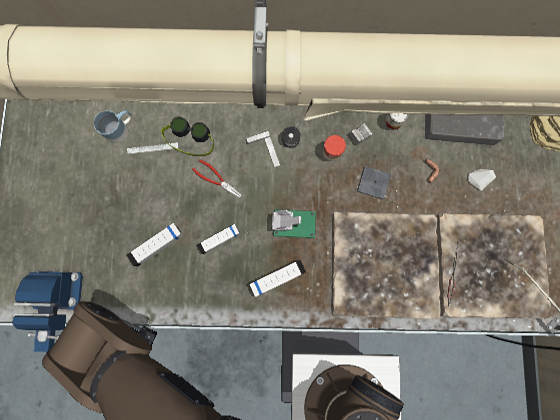

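View pics/side0.png

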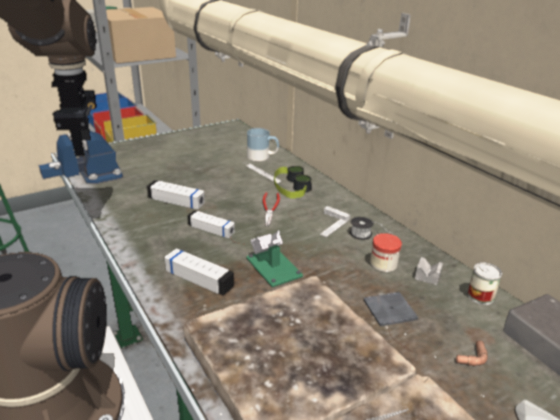

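Look-alikes in the top view: bars at (154,243), (219,239) and (277,278). By length they measure about 165, 133 and 165 mm, so I choose the middle one at (219,239). The rest is the green base at (295,223), with its low end towards +y, and the plate is at (374,182). I'll move above the chosen pillar and check it close up.

```bash
cat >> h.py <<'E'
from scipy.spatial.transform import Rotation as Ro
def rot(z,y):  # tool z and y directions in world
    z=np.array(z,float);z/=np.linalg.norm(z);y=np.array(y,float);y-=z*(y@z);y/=np.linalg.norm(y)
    return np.c_[np.cross(y,z),y,z]
def plan(way,n0=None):
    """way: list of (pos,R,jaw,n). prints rows from the measured pose"""
    s=env.state(); P=np.array(s['eef_pos']); R=Ro.from_euler('xyz',s['tcp_rot']).as_matrix()
    print('at',P.round(1),Ro.from_euler('xyz',s['tcp_rot']).as_euler('xyz',True).round(1),'t',round(s['t'],2),'F',np.round(s['ft_force'],1),'op',round(s['opening'],3))
    rows=[]
    for pos,RT,jaw,n in way:
        pos=P if pos is None else np.array(pos,float); RT=R if RT is None else RT
        d=pos-P; rv=Ro.from_matrix(R.T@RT).as_rotvec()
        m=max(n,int(np.ceil(np.linalg.norm(d)/58)),int(np.ceil(np.degrees(np.linalg.norm(rv))/10)))
        for k in range(m):
            rows.append(np.r_[R.T@(d/m)/250,rv/m/np.pi,jaw]); R=R@Ro.from_rotvec(rv/m).as_matrix()
        P=pos; R=RT
    for i in range(0,len(rows),5): print([[float(round(x,3)) for x in r] for r in rows[i:i+5]])
E
python3 - <<'E'
from h import *
plan([([475,385,210],rot([0,0,-1],[.867,.5,0]),1,1)])
E
```

```text
at [235.2 579.1 233.7] [180.    0.  157.9] t 1.1 F [0.5 0.2 0.3] op 1.007
[[-0.197, -0.06, 0.016, 0.0, -0.0, 0.035, 1.0], [-0.202, -0.038, 0.016, 0.0, -0.0, 0.035, 1.0], [-0.205, -0.015, 0.016, 0.0, -0.0, 0.035, 1.0], [-0.206, 0.007, 0.016, 0.0, -0.0, 0.035, 1.0], [-0.203, 0.03, 0.016, 0.0, -0.0, 0.035, 1.0]]
[[-0.199, 0.052, 0.016, 0.0, -0.0, 0.035, 1.0]]
```

Call:
{"fn": "drive_tool", "kwargs": {"rows": [[[-0.197,-0.06,0.016,0,0,0.035,1],[-0.202,-0.038,0.016,0,0,0.035,1],[-0.205,-0.015,0.016,0,0,0.035,1],[-0.206,0.007,0.016,0,0,0.035,1],[-0.203,0.03,0.016,0,0,0.035,1]]]}}

```text
t: 1.72
eef_pos: [436.2, 416.2, 213.7]
tcp_rot: [3.141, -0.0, 2.202]
ft_force: [0.6, 0.3, -0.4]
opening: 1.003
grip_force: 0.0
```

Call:
{"fn": "drive_tool", "kwargs": {"rows": [[[-0.199,0.052,0.016,0,0,0.035,1],[0,0,0,0,0,0,1],[0,0,0,0,0,0,1]]]}}

```text
t: 2.1
eef_pos: [474.8, 385.0, 209.6]
tcp_rot: [-3.141, -0.0, 2.096]
ft_force: [-0.3, 1.1, 0.0]
opening: 0.999
grip_force: 0.0
```

```bash
cat >> h.py <<'E'
def look(cam,names,fn=None,n=2):
    p=shot(cam,fn)
    for nm in names:
        for d in env.place_of(nm,p)[:n]: print(cam,nm,round(d['score'],2),w(p,d['at']).round(1))
    return p
def ray(p,uv,fish=True):
    K=p['camera_matrix']; x=(uv[0]-K[0,2])/K[0,0]; y=(uv[1]-K[1,2])/K[1,1]
    if fish:
        r=np.hypot(x,y); v=np.array([x/r*np.sin(r),-y/r*np.sin(r),-np.cos(r)])
    else: v=np.array([x,-y,-1])
    v=p['pose'][:3,:3]@v; return p['pose'][:3,3],v/np.linalg.norm(v)
def onz(p,uv,z,fish=True):
    o,v=ray(p,uv,fish); return o+v*(z-o[2])/v[2]
def fproj(p,X):
    c=np.linalg.inv(p['pose'])@np.r_[X,1]; v=np.array([c[0],-c[1],-c[2]]); K=p['camera_matrix']
    r=np.hypot(v[0],v[1]); th=np.arctan2(r,v[2]); return K[:2,2]+th*np.array([K[0,0],K[1,1]])*v[:2]/r
E
python3 - <<'E'
from h import *
p=look('wrist',['pillar','pillar_foot','pillar_head','rest_foot','rest_head','base_plate'],'w1.png',3)
print(env.state()['eef_pos'],env.state()['joints'].round(2))
print(p['pose'].round(2),p['camera_matrix'])
for z in [16,32]: print([fproj(p,np.array(X)).round(0) for X in [(456,449,z),(522,334,z)]])
E
```

```text
wrist pillar 0.98 [490.1 393.5  -1.3]
wrist pillar 0.96 [465.5 583.9  -2.1]
wrist pillar 0.71 [371.4 209.1  -3. ]
wrist pillar_foot 0.84 [452.8 448.5  16.1]
wrist pillar_head 0.96 [515.6 520.8  22.1]
wrist pillar_head 0.77 [521.8 336.7  11.5]
wrist pillar_head 0.65 [333.6 279.1  15.3]
wrist rest_foot 0.7 [541.9 157.4  -2. ]
wrist rest_foot 0.56 [543.8 212.1  42.8]
[474.47262413 385.5248749  209.77384355] [0.57 0.5  1.62 0.   1.02 0.05]
[[ 8.6000e-01 -4.8000e-01 -1.4000e-01  4.3709e+02]
 [ 5.0000e-01  8.3000e-01  2.4000e-01  4.5125e+02]
 [-0.0000e+00 -2.7000e-01  9.6000e-01  3.5933e+02]
 [ 0.0000e+00  0.0000e+00  0.0000e+00  1.0000e+00]] [[325.1922621    0.         280.58228511]
 [  0.         325.1922621  208.78185122]
 [  0.           0.           1.        ]]
[array([295., 129.]), array([293., 248.])]
[array([296., 130.]), array([294., 253.])]
```

View pics/w1.png

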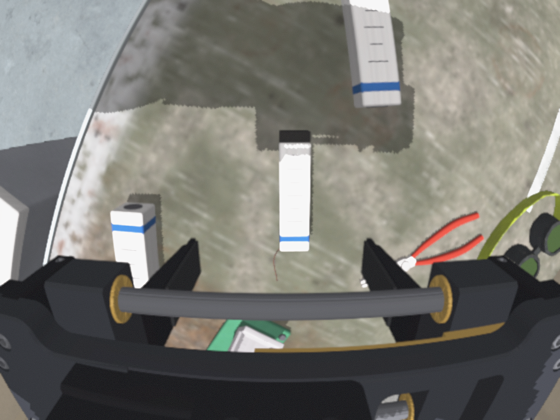

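Close crop: the chosen pillar runs from its foot at (295,131) to its head at (294,250). It has a black foot, a blue band at the head, and is clearly shorter than the bars at (375,60) and (135,240). Next I refine the axis from these edge pixels and triangulate with the other views.

```bash
python3 - <<'E'
from h import *
p=env.read_camera('wrist'); im=p['color']
hsv=cv2.cvtColor(im,cv2.COLOR_BGR2HSV)
m=((hsv[...,1]<40)&(hsv[...,2]>190)).astype(np.uint8); m[:, :265]=0; m[:,325:]=0; m[:125]=0;m[260:]=0
n,l,st,c=cv2.connectedComponentsWithStats(m); i=1+st[1:,4].argmax(); r=cv2.minAreaRect(np.argwhere(l==i)[:,::-1].astype(np.float32)); print('white',r)
b=((hsv[...,0]>95)&(hsv[...,0]<130)&(hsv[...,1]>120)).astype(np.uint8); b[:,:265]=0;b[:,325:]=0;b[:200]=0;b[260:]=0
q=np.argwhere(b); print('blue',q.min(0),q.max(0))
for uv in [(295,131),(294,250.5)]: print([onz(p,uv,z).round(1) for z in (28,32)])
for uv in [(280,145),(310.5,145),(280,236),(309.5,236)]: print(onz(p,uv,32).round(1))
E
```

```text
white ((294.5, 190.0), (92.0, 31.0), 90.0)
blue [237 280] [241 308]
[array([455.6, 447.8,  28. ]), array([455.4, 447.9,  32. ])]
[array([521.3, 335.8,  28. ]), array([520.2, 337.2,  32. ])]
[449.6 428.1  32. ]
[476.  443.7  32. ]
[498.4 344.2  32. ]
[526.  360.2  32. ]
```

```bash
python3 - <<'E'
from h import *
R=rot([0,0,-1],[.862,.507,0])
plan([([491.5,386.5,80],R,1,1),([491.5,386.5,23],R,1,2),(None,None,0,5),([491.5,386.5,143],R,0,3)])
E
```

```text
at [474.6 385.4 209.7] [180.   -0.  120.1] t 2.5 F [ 0.5  0.2 -0.4] op 0.998
[[-0.01, 0.02, 0.173, 0.0, -0.0, -0.001, 1.0], [-0.01, 0.02, 0.173, 0.0, -0.0, -0.001, 1.0], [-0.01, 0.02, 0.173, 0.0, -0.0, -0.001, 1.0], [0.0, 0.0, 0.114, 0.0, 0.0, 0.0, 1.0], [0.0, 0.0, 0.114, 0.0, 0.0, 0.0, 1.0]]
[[0.0, 0.0, 0.0, 0.0, 0.0, 0.0, 0.0], [0.0, 0.0, 0.0, 0.0, 0.0, 0.0, 0.0], [0.0, 0.0, 0.0, 0.0, 0.0, 0.0, 0.0], [0.0, 0.0, 0.0, 0.0, 0.0, 0.0, 0.0], [0.0, 0.0, 0.0, 0.0, 0.0, 0.0, 0.0]]
[[0.0, 0.0, -0.16, 0.0, 0.0, 0.0, 0.0], [0.0, 0.0, -0.16, 0.0, 0.0, 0.0, 0.0], [0.0, 0.0, -0.16, 0.0, 0.0, 0.0, 0.0]]
```

Call:
{"fn": "drive_tool", "kwargs": {"rows": [[[-0.01,0.02,0.173,0,0,-0.001,1],[-0.01,0.02,0.173,0,0,0,1],[-0.01,0.02,0.173,0,0,0,1],[0,0,0.114,0,0,0,1],[0,0,0.112,0,0,0,1]]]}}

```text
t: 3.12
eef_pos: [491.6, 386.2, 22.2]
tcp_rot: [-3.141, -0.0, 2.1]
ft_force: [0.4, -0.5, 0.5]
opening: 1.0
grip_force: 0.0
```

Call:
{"fn": "drive_tool", "kwargs": {"rows": [[[0,0,0,0,0,0,1],[0,0,0,0,0,0,0],[0,0,0,0,0,0,0],[0,0,0,0,0,0,0],[0,0,0,0,0,0,0]]]}}

```text
t: 3.75
eef_pos: [491.8, 386.1, 23.9]
tcp_rot: [3.141, -0.0, 2.099]
ft_force: [-0.0, 0.1, -0.2]
opening: 0.638
grip_force: 0.0
```

Call:
{"fn": "drive_tool", "kwargs": {"rows": [[[0,0,0,0,0,0,0],[0,0,0,0,0,0,0]]]}}

```text
t: 4.0
eef_pos: [491.7, 386.1, 23.4]
tcp_rot: [3.141, -0.0, 2.099]
ft_force: [0.7, -0.3, -0.3]
opening: 0.425
grip_force: 0.0
```

Call:
{"fn": "drive_tool", "kwargs": {"rows": [[[0,0,0,0,0,0,0],[0,0,0,0,0,0,0],[0,0,0,0,0,0,0],[0,0,-0.05,0,0,0,0],[0,0,-0.15,0,0,0,0]]]}}

```text
t: 4.62
eef_pos: [491.0, 385.6, 72.8]
tcp_rot: [-3.138, 0.0, 2.099]
ft_force: [1.2, 0.1, -3.2]
opening: 0.332
grip_force: 30.0
```

Call:
{"fn": "drive_tool", "kwargs": {"rows": [[[0,0,-0.2,0,0,0,0],[0,0,-0.2,0,0,0,0],[0,0,-0.1,0,0,0,0],[0,0,0,0,0,0,0]]]}}

```text
t: 5.12
eef_pos: [492.1, 386.4, 200.6]
tcp_rot: [3.138, -0.0, 2.099]
ft_force: [-0.1, -0.5, -4.0]
opening: 0.335
grip_force: 30.0
```

```bash
python3 - <<'E'
from h import *
for c in ['top','side','top','side']:
    look(c,['rest','rest_foot','rest_head','pillar_foot','pillar_head'],c+'1.png',1)
R0=rot([0,0,-1],[.862,.507,0])
E
```

```text
top rest 0.66 [541.3 154.4  -1.2]
top rest_foot 0.87 [541.7 212.8  40.2]
top rest_head 0.84 [542.  117.6 134.7]
top pillar_foot 0.63 [409.  130.8  18. ]
top pillar_head 0.64 [518.3 516.4  23.1]
side rest 0.9 [544.9 159.4   4.5]
side rest_foot 0.86 [543.9 213.   45.4]
side rest_head 0.86 [542.  121.6 133.5]
side pillar_foot 0.93 [416.  649.8  20.9]
side pillar_head 0.79 [522.1 337.5 190.7]
top rest 0.96 [539.9 156.8  -1.8]
top rest_foot 0.85 [542.  211.8  44.1]
top rest_head 0.85 [542.5 119.3 134.2]
top pillar_foot 0.83 [407.1 129.8  17.7]
top pillar_head 0.78 [516.3 516.9  24.1]
side rest 0.76 [546.2 160.7   5.3]
side rest_foot 0.9 [547.8 214.5  45.7]
side rest_head 0.76 [541.9 122.5 132.6]
side pillar_foot 0.93 [416.  649.3  21.4]
side pillar_head 0.79 [523.6 337.4 189. ]
```

```bash
python3 - <<'E'
from h import *
for c in ['top','side']:
    p=shot(c); hsv=cv2.cvtColor(p['color'],cv2.COLOR_BGR2HSV)
    g=((hsv[...,0]>60)&(hsv[...,0]<95)&(hsv[...,1]>110)).astype(np.uint8)
    g[:,:200]=0; g[:,340:]=0; g[:190 if c=='top' else 225]=0; g[300:]=0
    g=cv2.morphologyEx(g,cv2.MORPH_OPEN,np.ones((3,3)))
    q=np.argwhere(g)[:,::-1].astype(float)
    X=np.array([onz(p,x,10,False)[:2] for x in q],np.float32)
    print(c,len(q),cv2.minAreaRect(X), cv2.boxPoints(cv2.minAreaRect(X)).round(0).tolist())
    cv2.imwrite(f'pics/crop_{c}.png',cv2.resize(p['color'][190:300,230:340] if c=='top' else p['color'][215:295,220:330],None,fx=5,fy=5))
a=cv2.imread('pics/crop_top.png');b=cv2.imread('pics/crop_side.png');h=min(a.shape[0],b.shape[0])
cv2.imwrite('pics/rest.png',cv2.resize(np.hstack([a[:h],b[:h]]),None,fx=.72,fy=.72))
E
```

```text
top 518 ((541.07373046875, 151.88563537597656), (78.67173767089844, 112.4687271118164), 1.1441899538040161) [[501.0, 207.0], [503.0, 95.0], [582.0, 96.0], [579.0, 209.0]]Traceback (most recent call last):
  File "<stdin>", line 9, in <module>
cv2.error: OpenCV(4.12.0) /io/opencv/modules/imgproc/src/convhull.cpp:143: error: (-215:Assertion failed) total >= 0 && (depth == CV_32F || depth == CV_32S) in function 'convexHull'
```

```bash
python3 - <<'E'
from h import *
R=rot([0,-1,-1],[1,0,0])
plan([([542.5,235,190],R,0,6)])
E
```

```text
at [491.7 386.  198.4] [180.   -0.  120.3] t 6.42 F [-0.3 -1.3 -2.9] op 0.335
[[-0.104, -0.022, 0.006, 0.011, -0.041, 0.027, 0.0], [-0.104, -0.012, 0.02, 0.011, -0.041, 0.027, 0.0], [-0.101, -0.003, 0.033, 0.011, -0.041, 0.027, 0.0], [-0.096, 0.007, 0.045, 0.011, -0.041, 0.027, 0.0], [-0.088, 0.016, 0.057, 0.011, -0.041, 0.027, 0.0]]
[[-0.079, 0.025, 0.067, 0.011, -0.041, 0.027, 0.0]]
```

Call:
{"fn": "drive_tool", "kwargs": {"rows": [[[-0.104,-0.022,0.006,0.011,-0.041,0.027,0.0],[-0.104,-0.012,0.02,0.011,-0.041,0.027,0.0],[-0.101,-0.003,0.033,0.011,-0.041,0.027,0.0],[-0.096,0.007,0.045,0.011,-0.041,0.027,0.0],[-0.088,0.016,0.057,0.011,-0.041,0.027,0.0]]]}}

```text
t: 7.05
eef_pos: [534.0, 259.9, 191.7]
tcp_rot: [-3.112, 0.664, 1.666]
ft_force: [-0.0, -0.3, -3.8]
opening: 0.34
grip_force: 30.0
```

Call:
{"fn": "drive_tool", "kwargs": {"rows": [[[-0.079,0.025,0.067,0.011,-0.041,0.027,0.0],[0,0,0,0,0,0,0],[0,0,0,0,0,0,0],[0,0,0,0,0,0,0]]]}}

```text
t: 7.55
eef_pos: [541.8, 235.4, 190.8]
tcp_rot: [3.134, 0.789, 1.559]
ft_force: [0.2, 0.7, -2.8]
opening: 0.336
grip_force: 30.0
```

```bash
python3 - <<'E'
from h import *
for i in range(2): p=look('wrist',['rest','rest_foot','rest_head','pillar_foot','pillar_head'],f'w2.png',1)
p=look('side',['pillar_foot','pillar_head','rest_foot','rest_head'],'side2.png',3)
p=look('top',['pillar_foot','pillar_head','rest_foot','rest_head'],'top2.png',3)
R=rot([0,-1,-1],[1,0,0])
plan([([542.5,200,152],R,0,1)]); print(env.state()['joints'].round(2))
E
```

```text
wrist rest 0.94 [5.450e+02 1.567e+02 4.000e-01]
wrist rest_foot 0.61 [543.3 214.6  39.3]
wrist pillar_foot 0.78 [409.8 130.2  17. ]
wrist pillar_head 0.69 [332.7 281.1  17. ]
wrist rest 0.71 [546.2 154.1   1.9]
wrist rest_foot 0.71 [543.1 213.9  40.6]
wrist pillar_foot 0.66 [543.5 281.9 132.5]
wrist pillar_head 0.95 [330.6 279.9  17.7]
side pillar_foot 0.94 [545.9 282.7 133.8]
side pillar_foot 0.77 [416.8 649.6  23.1]
side pillar_head 0.94 [519.1 520.9  25.3]
side pillar_head 0.88 [543.8 190.9 226.4]
side rest_foot 0.76 [544.3 213.5  46.5]
side rest_head 0.79 [543.7 126.3 133.1]
side rest_head 0.26 [546.8 160.3   4.7]
top pillar_foot 0.92 [544.2 280.8 131.4]
top pillar_foot 0.89 [415.7 654.8  18.5]
top pillar_foot 0.68 [ 6.792e+02  4.024e+02 -6.000e-01]
top pillar_head 0.88 [519.4 516.9  21.4]
top pillar_head 0.77 [539.8 186.5 225.4]
top rest_foot 0.95 [543.7 211.1  44.5]
top rest_foot 0.36 [543.5 121.  135.5]
top rest_head 0.97 [540.4 119.6 137. ]
at [542.  234.8 190.2] [179.6  45.3  89.3] t 8.65 F [ 0.8 -0.2 -4.7] op 0.338
[[0.011, 0.002, 0.206, -0.001, 0.002, -0.003, 0.0]]
[ 0.56  0.69  1.52 -0.65  1.45  0.82]
```

View pics/w2.png

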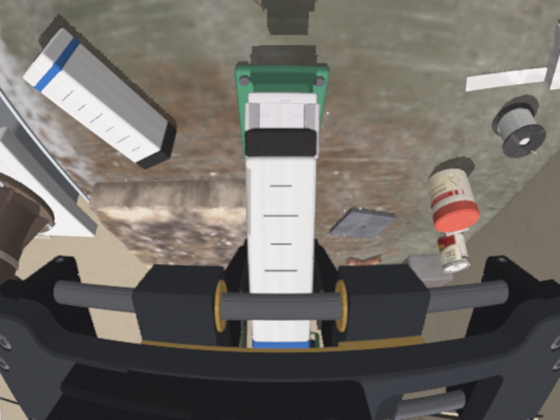

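The pillar hangs centred over the trough: its foot spans columns 246–318 (middle 282), and the base's low edge has its middle at column 282. The yaw is aligned. I go down the trough normal.

Call:
{"fn": "drive_tool", "kwargs": {"rows": [[[0,0.001,0.13,-0.001,0.002,-0.003,0],[0,0,0.13,0,0,0,0],[0,0,0.1,0,0,0,0],[0,0,0.04,0,0,0,0],[0,0,0,0,0,0,0]]]}}

```text
t: 9.28
eef_pos: [542.4, 164.0, 119.6]
tcp_rot: [3.141, 0.785, 1.572]
ft_force: [0.0, 0.7, -3.0]
opening: 0.334
grip_force: 30.0
```

```bash
python3 - <<'E'
from h import *
plan([])
p=look('side',['pillar_foot','pillar_head','rest_foot'],'side3.png',3)
a=cv2.resize(p['color'][150:300,190:390],None,fx=4,fy=4); cv2.imwrite('pics/side3c.png',a)
E
```

```text
at [542.4 164.  119.6] [180.   45.   90.1] t 9.28 F [ 0.   0.7 -3. ] op 0.334
side pillar_foot 0.79 [416.6 648.7  20.2]
side pillar_foot 0.77 [411.6 135.5  26.2]
side pillar_foot 0.73 [545.3 213.   62.5]
side pillar_head 0.82 [543.6 123.2 152.7]
side pillar_head 0.74 [516.6 520.2  22.7]
side pillar_head 0.64 [328.9 287.6  20.7]
side rest_foot 0.94 [544.  214.4  44.1]
```

View pics/side3c.png

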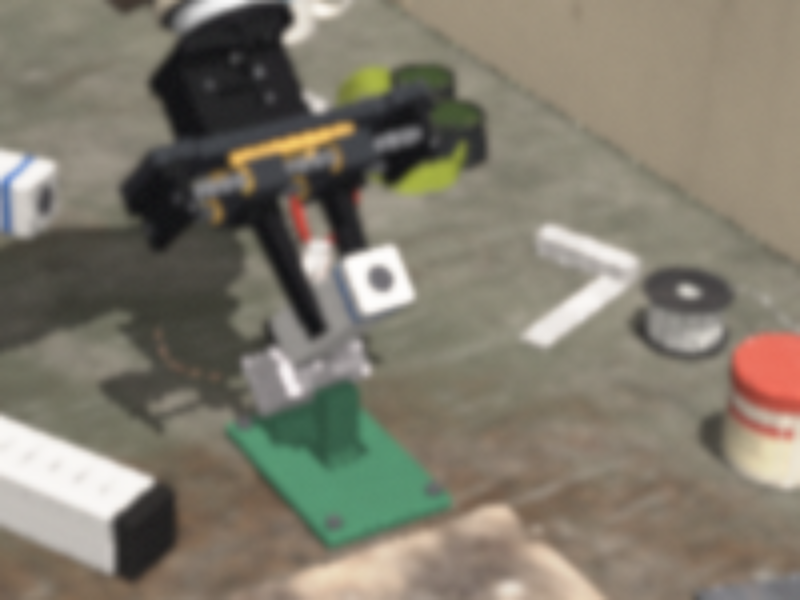

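The pillar is tilted 45° over the trough, about 12 mm off the floor and 14 mm from the stop. I'll lower it gently.

Call:
{"fn": "drive_tool", "kwargs": {"rows": [[[0,0,0.02,0,0,0,0],[0,0,0.016,0,0,0,0],[0,0,0.006,0,0,0,0],[0,0,0,0,0,0,0]]]}}

```text
t: 9.98
eef_pos: [542.2, 156.7, 112.2]
tcp_rot: [3.141, 0.784, 1.572]
ft_force: [-1.0, 1.9, -2.6]
opening: 0.336
grip_force: 30.0
```

Call:
{"fn": "drive_tool", "kwargs": {"rows": [[[0,0,0.006,0,0,0,0],[0,0,0.006,0,0,0,0],[0,0,0,0,0,0,0]]]}}

```text
t: 10.35
eef_pos: [542.3, 155.6, 111.8]
tcp_rot: [3.138, 0.784, 1.57]
ft_force: [-6.2, 12.2, 14.9]
opening: 0.336
grip_force: 30.0
```

Call:
{"fn": "drive_tool", "kwargs": {"rows": [[[0.016,-0.003,-0.006,0,0,0,0],[0.016,0,0,0,0,0,0],[0.012,0,0,0,0,0,0],[0,0,0,0,0,0,0]]]}}

```text
t: 10.85
eef_pos: [542.1, 163.7, 104.2]
tcp_rot: [3.139, 0.785, 1.571]
ft_force: [-0.9, 5.9, 9.3]
opening: 0.335
grip_force: 30.0
```

Call:
{"fn": "drive_tool", "kwargs": {"rows": [[[0.008,0,-0.003,0,0,0,0],[0.008,0,0,0,0,0,0],[0,0,0,0,0,0,0]]]}}

```text
t: 11.22
eef_pos: [541.8, 166.9, 101.3]
tcp_rot: [3.14, 0.785, 1.572]
ft_force: [-0.1, 3.1, 5.7]
opening: 0.337
grip_force: 30.0
```

```bash
python3 - <<'E'
from h import *
plan([])
for c in ['side','top']: p=look(c,['pillar_foot','pillar_head','rest_foot'],c+'4.png',4)
E
```

```text
at [541.8 166.9 101.3] [179.9  45.   90.1] t 11.22 F [-0.1  3.1  5.7] op 0.337
side pillar_foot 0.77 [415.9 650.5  19.3]
side pillar_foot 0.73 [411.7 134.2  24.1]
side pillar_foot 0.61 [546.3 218.3  47. ]
side pillar_head 0.95 [543.4 120.5 136.1]
side pillar_head 0.82 [518.2 519.   24.8]
side pillar_head 0.65 [330.9 286.4  21.1]
side pillar_head 0.3 [774.4 265.3   1.2]
side rest_foot 0.92 [547.4 214.2  44.1]
side rest_foot 0.4 [771.2 260.9   1.1]
top pillar_foot 0.73 [416.5 654.6  17.7]
top pillar_foot 0.64 [542.9 211.7  42.7]
top pillar_foot 0.47 [409.1 129.7  18.2]
top pillar_head 0.91 [540.5 117.4 137. ]
top pillar_head 0.81 [519.4 517.5  22.4]
top rest_foot 0.63 [542.5 214.2  43.4]
```

Nearly home. I push on until the stop answers.

Call:
{"fn": "drive_tool", "kwargs": {"rows": [[[0.008,0,0,0,0,0,0],[0.008,0,0,0,0,0,0],[0,0,0,0,0,0,0]]]}}

```text
t: 12.0
eef_pos: [541.7, 168.3, 99.9]
tcp_rot: [3.14, 0.789, 1.571]
ft_force: [-1.4, -5.5, 16.5]
opening: 0.337
grip_force: 30.0
```

Call:
{"fn": "drive_tool", "kwargs": {"rows": [[[0,0,0,0,0,0,0.6],[0,0,0,0,0,0,0.7],[0,0,0,0,0,0,0.8],[0,0,0,0,0,0,0.9],[0,0,0,0,0,0,0.9]]]}}

```text
t: 12.62
eef_pos: [541.5, 169.6, 98.1]
tcp_rot: [3.141, 0.785, 1.572]
ft_force: [0.0, -0.5, 0.4]
opening: 0.805
grip_force: 0.0
```

Call:
{"fn": "drive_tool", "kwargs": {"rows": [[[0,0,0,0,0,0,0.9],[0,0,0,0,0,0,0.9],[0,0,-0.1,0,0,0,1],[0,0,-0.2,0,0,0,1],[0,0,-0.2,0,0,0,1]]]}}

```text
t: 13.25
eef_pos: [541.2, 258.7, 187.6]
tcp_rot: [-3.141, 0.785, 1.572]
ft_force: [0.9, 0.2, -0.2]
opening: 1.0
grip_force: 0.0
```

```bash
python3 - <<'E'
from h import *
for c in ['side','top']*2: p=look(c,['pillar_foot','pillar_head','rest_foot','rest_head','base_plate'],c+'5.png',5)
p=shot('side');cv2.imwrite('pics/side5c.png',cv2.resize(p['color'][150:300,190:390],None,fx=4,fy=4)) 
E
```

```text
side pillar_foot 0.97 [543.5 217.   48.7]
side pillar_foot 0.74 [410.8 132.6  22.9]
side pillar_foot 0.69 [414.7 651.7  24.1]
side pillar_head 0.86 [332.5 286.6  20.8]
side pillar_head 0.74 [517.6 520.3  22.3]
side pillar_head 0.68 [543.9 124.5 134.2]
side rest_foot 0.55 [544.7 216.3  43.5]
side rest_head 0.32 [546.9 215.2  44.7]
side base_plate 0.9 [679.7 -95.    1.1]
top pillar_foot 0.91 [410.5 131.1  20.6]
top pillar_foot 0.79 [419.  654.4  19.5]
top pillar_foot 0.66 [543.8 218.9  43. ]
top pillar_foot 0.56 [544.8 155.7  76.6]
top pillar_head 0.64 [542.5 123.8 133.3]
top rest_foot 0.73 [544.6 216.7  41. ]
top rest_head 0.59 [541.2 117.9 137.9]
top rest_head 0.35 [676.8 403.6  -1.9]
top base_plate 0.77 [677.6 -88.7  -1.6]
top base_plate 0.69 [541.9 157.2  -1.6]
side pillar_foot 0.63 [418.  650.5  21.5]
side pillar_foot 0.62 [410.1 133.8  23.6]
side pillar_head 0.65 [543.9 123.2 132. ]
side pillar_head 0.6 [517.2 518.5  23.4]
side pillar_head 0.58 [330.7 283.9  19.1]
side rest_foot 0.71 [542.9 215.6  44.9]
side base_plate 0.94 [680.2 -95.    2. ]
top pillar_foot 0.85 [417.5 650.9  19. ]
top pillar_foot 0.82 [408.2 129.1  19.6]
top pillar_foot 0.8 [540.2 217.9  41.2]
top pillar_head 0.86 [540.2 120.6 136.6]
top rest_foot 0.59 [543.6 214.5  41.8]
top rest_head 0.77 [543.8 123.7 136.6]
top base_plate 0.67 [678.  -89.5   1.8]
```

View pics/side5c.png

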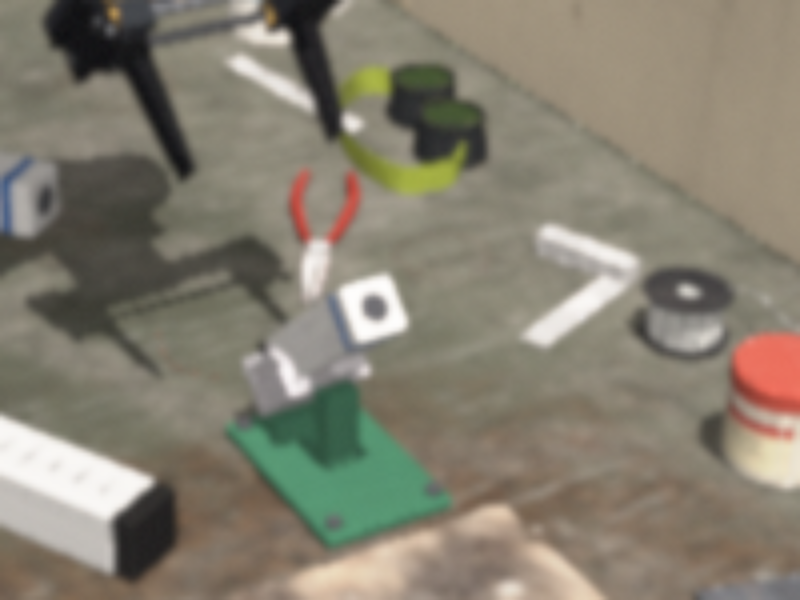

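The pillar lies home, let go, with its foot at the stop. For the new grip I'll take it along the axis from the head end, so it can be stood with the tool pointing down.

```bash
python3 - <<'E'
from h import *
D=rot([0,0,-1],[1,0,0]); A=rot([0,1,-1],[1,0,0])
plan([([541.7,170,270],D,1,5),([541.7,80,177.4],A,1,5)])
E
```

```text
at [541.3 257.9 186.6] [180.   45.   90.1] t 14.5 F [-0.5 -0.2 -0.3] op 1.004
[[-0.097, 0.0, 0.002, 0.0, 0.05, 0.0, 1.0], [-0.096, 0.0, -0.013, 0.0, 0.05, 0.0, 1.0], [-0.093, 0.0, -0.028, 0.0, 0.05, 0.0, 1.0], [-0.087, 0.0, -0.042, 0.0, 0.05, 0.0, 1.0], [-0.08, 0.0, -0.055, 0.0, 0.05, 0.0, 1.0]]
[[-0.072, 0.0, 0.074, 0.0, 0.05, 0.0, 1.0], [-0.083, 0.0, 0.062, 0.0, 0.05, 0.0, 1.0], [-0.091, 0.0, 0.048, 0.0, 0.05, 0.0, 1.0], [-0.098, 0.0, 0.033, 0.0, 0.05, 0.0, 1.0], [-0.102, 0.0, 0.018, 0.0, 0.05, 0.0, 1.0]]
```

Call:
{"fn": "drive_tool", "kwargs": {"rows": [[[-0.097,0.0,0.002,0.0,0.05,0.0,1.0],[-0.096,0.0,-0.013,0.0,0.05,0.0,1.0],[-0.093,0.0,-0.028,0.0,0.05,0.0,1.0],[-0.087,0.0,-0.042,0.0,0.05,0.0,1.0],[-0.08,0.0,-0.055,0.0,0.05,0.0,1.0]]]}}

```text
t: 15.12
eef_pos: [541.5, 169.8, 271.6]
tcp_rot: [3.139, -0.006, 1.573]
ft_force: [-0.5, 0.1, -0.7]
opening: 0.998
grip_force: 0.0
```

Call:
{"fn": "drive_tool", "kwargs": {"rows": [[[-0.072,0.0,0.074,0.0,0.05,0.0,1.0],[-0.083,0.0,0.062,0.0,0.05,0.0,1.0],[-0.091,0.0,0.048,0.0,0.05,0.0,1.0],[-0.098,0.0,0.033,0.0,0.05,0.0,1.0],[-0.102,0.0,0.018,0.0,0.05,0.0,1.0]]]}}

```text
t: 15.75
eef_pos: [542.0, 79.3, 177.8]
tcp_rot: [3.137, -0.791, 1.575]
ft_force: [0.1, 0.1, 0.3]
opening: 1.001
grip_force: 0.0
```

Call:
{"fn": "drive_tool", "kwargs": {"rows": [[[0,0,0,0,0,0,1],[0,0,0,0,0,0,1]]]}}

```text
t: 16.0
eef_pos: [541.8, 80.3, 177.9]
tcp_rot: [3.141, -0.784, 1.573]
ft_force: [-0.2, 0.4, 0.6]
opening: 0.998
grip_force: 0.0
```

```bash
python3 - <<'E'
from h import *
A=rot([0,1,-1],[1,0,0])
p=look('wrist',['pillar_foot','pillar_head','base_plate'],'w6.png',3)
plan([([541.7,80,177.4],A,1,1),([541.7,140,117.4],A,1,1)]); print(env.state()['joints'].round(2))
E
```

```text
wrist pillar_foot 0.96 [540.5 216.7  43.3]
wrist pillar_foot 0.96 [415.9 651.2  17.8]
wrist pillar_foot 0.6 [409.  132.7  21. ]
wrist pillar_head 0.95 [519.  520.4  23.5]
wrist pillar_head 0.72 [541.4 119.4 134.1]
at [541.7  81.2 178.6] [179.8 -45.   90.3] t 16.2 F [ 0.2 -0.3 -0.4] op 0.997
[[-0.007, 0.0, -0.0, -0.0, 0.0, 0.001, 1.0], [-0.0, 0.0, 0.17, 0.0, 0.0, 0.0, 1.0], [-0.0, 0.0, 0.17, 0.0, 0.0, 0.0, 1.0]]
[-0.3   0.55  1.87  0.83  1.16 -0.82]
```

View pics/w6.png

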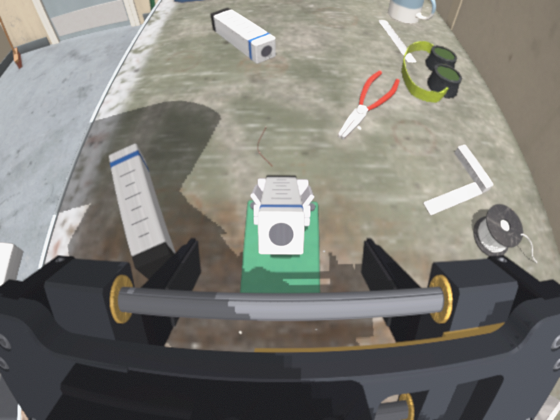

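The head face is centred at (282,234) between the open fingers at columns 190 and 372. I advance along the axis and grip.

Call:
{"fn": "drive_tool", "kwargs": {"rows": [[[-0.006,0,0.1,0,0,0.001,1],[0,0,0.14,0,0,0,1],[0,0,0.1,0,0,0,0.7],[0,0,0,0,0,0,0],[0,0,0,0,0,0,0]]]}}

```text
t: 16.82
eef_pos: [541.9, 139.2, 117.4]
tcp_rot: [-3.141, -0.786, 1.57]
ft_force: [-0.0, 0.7, 0.6]
opening: 0.746
grip_force: 0.0
```

Call:
{"fn": "drive_tool", "kwargs": {"rows": [[[0,0,0,0,0,0,0],[0,0,0,0,0,0,0],[0,0,0,0,0,0,0],[0,0,0,0,0,0,0],[0,0,0,0,0,0,0]]]}}

```text
t: 17.45
eef_pos: [541.6, 139.2, 116.6]
tcp_rot: [-3.139, -0.786, 1.569]
ft_force: [-0.8, -1.8, 2.2]
opening: 0.334
grip_force: 30.0
```

Call:
{"fn": "drive_tool", "kwargs": {"rows": [[[0,0,0,0,0,0,0]]]}}

```text
t: 17.58
eef_pos: [541.6, 139.2, 116.6]
tcp_rot: [-3.139, -0.786, 1.569]
ft_force: [-0.5, -2.1, 3.1]
opening: 0.333
grip_force: 30.0
```

Call:
{"fn": "drive_tool", "kwargs": {"rows": [[[0.03,0,-0.03,0,0,0,0],[0.03,0,-0.08,0,0,0,0],[0,0,-0.15,0,0,0,0],[0,0,-0.15,0,0,0,0],[0,0,0,0,0,0,0]]]}}

```text
t: 18.2
eef_pos: [542.5, 75.5, 202.0]
tcp_rot: [3.139, -0.784, 1.57]
ft_force: [0.0, -0.4, -3.5]
opening: 0.337
grip_force: 30.0
```

```bash
python3 - <<'E'
from h import *
for c in ['top','side']:
    p=look(c,['base_plate','pillar_foot','pillar_head'],c+'7.png',4)
    u0=proj(p,np.array([679,-92,8])).astype(int); im=p['color'][u0[1]-26:u0[1]+26,u0[0]-35:u0[0]+35]
    m=(im.max(2)<100).astype(np.uint8); n,l,st,ce=cv2.connectedComponentsWithStats(m); i=1+st[1:,4].argmax()
    q=np.argwhere(l==i)[:,::-1]+u0-[35,26]; X=np.array([onz(p,x,8,False)[:2] for x in q],np.float32); print(u0,len(q),cv2.minAreaRect(X))
D=rot([0,0,-1],[1,0,0])
plan([([560,20,250],D,0,6),([679,-92,230],D,0,4),([679,-92,128],D,0,3)])
E
```

```text
top base_plate 0.95 [679.9 -93.1   1.8]
top base_plate 0.31 [542.5 150.3 127.9]
top pillar_foot 0.82 [416.9 654.4  17.4]
top pillar_foot 0.78 [407.  130.9  18.1]
top pillar_foot 0.67 [544.8 153.4 129.4]
top pillar_head 0.82 [544.6  55.1 221.7]
top pillar_head 0.62 [517.1 515.6  22.6]
top pillar_head 0.4 [ 6.759e+02 -9.000e+01  3.000e-01]
[373 182] 797 ((654.218505859375, -58.01805114746094), (138.78863525390625, 114.73774719238281), 23.34501838684082)
side base_plate 0.61 [680.4 -91.6  -2.3]
side pillar_foot 0.94 [417.2 648.6  21. ]
side pillar_foot 0.7 [410.7 130.2  26.8]
side pillar_foot 0.68 [543.  157.4 128. ]
side pillar_head 0.93 [330.  285.5  20.7]
side pillar_head 0.65 [514.5 520.5  24.1]
[389 306] 49 ((634.4879150390625, -84.98725891113281), (83.71224212646484, 5.424285888671875), 74.50736236572266)
at [541.5  77.9 199.1] [-179.8  -45.1   89.8] t 18.6 F [ 0.3 -1.  -3.2] op 0.336
[[-0.003, 0.012, -0.051, -0.0, -0.042, -0.0, 0.0], [-0.01, 0.012, -0.05, -0.0, -0.042, -0.0, 0.0], [-0.016, 0.012, -0.049, -0.0, -0.042, -0.0, 0.0], [-0.023, 0.012, -0.046, -0.0, -0.042, -0.0, 0.0], [-0.028, 0.012, -0.043, -0.0, -0.042, -0.0, 0.0]]
[[-0.034, 0.012, -0.039, -0.0, -0.042, -0.0, 0.0], [-0.112, 0.119, 0.02, 0.0, 0.0, 0.0, 0.0], [-0.112, 0.119, 0.02, 0.0, 0.0, 0.0, 0.0], [-0.112, 0.119, 0.02, 0.0, 0.0, 0.0, 0.0], [-0.112, 0.119, 0.02, 0.0, 0.0, 0.0, 0.0]]
[[0.0, 0.0, 0.136, 0.0, 0.0, 0.0, 0.0], [0.0, 0.0, 0.136, 0.0, 0.0, 0.0, 0.0], [0.0, 0.0, 0.136, 0.0, 0.0, 0.0, 0.0]]
```

Plate at about (679,-92). I turn the pillar upright and carry it over, at a slightly slower pace.

Call:
{"fn": "drive_tool", "kwargs": {"rows": [[[-0.003,0.012,-0.051,0,-0.042,0,0.0],[-0.01,0.012,-0.05,0,-0.042,0,0.0],[-0.016,0.012,-0.049,0,-0.042,0,0.0],[-0.023,0.012,-0.046,0,-0.042,0,0.0],[-0.028,0.012,-0.043,0,-0.042,0,0.0]]]}}

```text
t: 19.23
eef_pos: [556.6, 29.5, 242.3]
tcp_rot: [-3.139, -0.123, 1.57]
ft_force: [-0.2, 0.6, -4.6]
opening: 0.331
grip_force: 30.0
```

Call:
{"fn": "drive_tool", "kwargs": {"rows": [[[-0.034,0.012,-0.039,0,-0.042,0,0.0],[-0.112,0.119,0.02,0.0,0.0,0.0,0.0],[-0.112,0.119,0.02,0.0,0.0,0.0,0.0],[-0.112,0.119,0.02,0.0,0.0,0.0,0.0],[-0.112,0.119,0.02,0.0,0.0,0.0,0.0]]]}}

```text
t: 19.85
eef_pos: [679.2, -92.6, 230.1]
tcp_rot: [-3.138, 0.004, 1.571]
ft_force: [0.7, 0.9, -3.1]
opening: 0.335
grip_force: 30.0
```

Call:
{"fn": "drive_tool", "kwargs": {"rows": [[[0,0,0.136,0,0,0,0],[0,0,0.136,0,0,0,0],[0,0,0.06,0,0,0,0],[0,0,0,0,0,0,0],[0,0,0,0,0,0,0]]]}}

```text
t: 20.48
eef_pos: [679.1, -92.8, 149.4]
tcp_rot: [-3.141, 0.006, 1.57]
ft_force: [0.2, 0.3, -3.3]
opening: 0.336
grip_force: 30.0
```

```bash
python3 - <<'E'
from h import *
for c in ['top','side','wrist','side','wrist','top']:
    p=look(c,['base_plate','pillar_foot','pillar_head'],c+'8.png',4)
D=rot([0,0,-1],[1,0,0])
plan([([679,-92,118],D,0,1)])
a=shot('side','side8.png')['color'][150:350,300:460]; b=shot('wrist')['color'][:,100:460]
cv2.imwrite('pics/c8.png',np.hstack([cv2.resize(a,(480,600)),cv2.resize(b,(320,600))]))
E
```

```text
top base_plate 0.96 [677.7 -90.8   1. ]
top pillar_foot 0.82 [417.5 652.2  20.3]
top pillar_foot 0.57 [409.6 129.8  19.1]
top pillar_foot 0.46 [679.  -92.6  42.3]
top pillar_head 0.76 [515.6 517.7  22.8]
top pillar_head 0.57 [334.  279.4  18.9]
top pillar_head 0.45 [678.1 -93.7 172.5]
side base_plate 0.62 [ 6.827e+02 -9.460e+01 -4.000e-01]
side base_plate 0.49 [540.4 125.6 132.7]
side pillar_foot 0.8 [411.  131.5  23.6]
side pillar_foot 0.7 [415.5 649.7  24.7]
side pillar_foot 0.69 [679.8 -87.4  42.6]
side pillar_foot 0.37 [545.9 217.   45.1]
side pillar_head 0.97 [517.3 520.   23.7]
side pillar_head 0.89 [684.2 -91.1 176. ]
side pillar_head 0.58 [331.7 285.8  21.5]
side pillar_head 0.49 [544.  120.6 132.9]
wrist base_plate 0.61 [680.8 -93.2   2. ]
wrist pillar_foot 0.95 [408.7 127.7  21.5]
wrist pillar_foot 0.55 [678.1 -89.1  42.9]
wrist pillar_head 0.94 [679.6 -92.9 174.6]
side base_plate 0.65 [ 6.796e+02 -9.390e+01 -2.000e-01]
side pillar_foot 0.81 [417.3 648.8  20.9]
side pillar_foot 0.79 [412.5 131.1  22.6]
side pillar_foot 0.56 [685.1 -87.7  44.8]
side pillar_head 0.97 [515.5 520.3  20.9]
side pillar_head 0.86 [332.3 286.3  18.2]
side pillar_head 0.61 [683.4 -90.4 172.3]
wrist base_plate 0.76 [679.3 -94.   -1.7]
wrist pillar_foot 0.8 [678.2 -89.5  40.2]
wrist pillar_foot 0.73 [409.1 128.6  19.7]
wrist pillar_head 0.8 [677.7 -93.5 171.8]
top base_plate 0.64 [542.  121.2 136.8]
top base_plate 0.57 [681.5 -91.6  -1.1]
top pillar_foot 0.9 [417.3 656.1  18. ]
top pillar_foot 0.73 [406.5 131.1  19.4]
top pillar_foot 0.46 [677.9 -90.   42.5]
top pillar_head 0.91 [517.1 515.   22.2]
top pillar_head 0.68 [777.8  37.8  -2.9]
top pillar_head 0.64 [334.5 282.5  19.6]
top pillar_head 0.54 [678.3 -88.4  40.8]
at [678.5 -92.8 148. ] [-179.9    0.3   90. ] t 21.68 F [-0.4 -0.5 -4.3] op 0.34
[[0.004, 0.002, 0.12, -0.001, 0.002, -0.0, 0.0]]
```

View pics/c8.png

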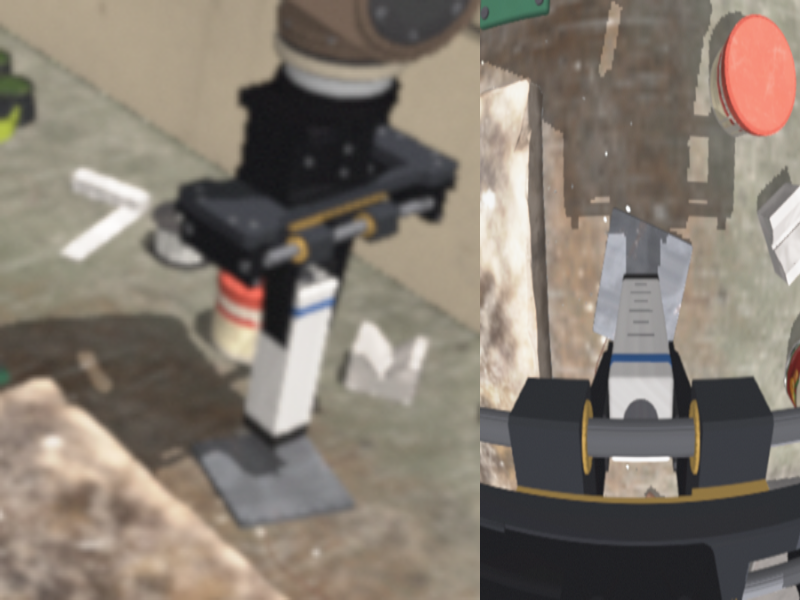

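The pillar hangs upright over the plate, its foot about 35 mm above it. I'll lower it gently.

Call:
{"fn": "drive_tool", "kwargs": {"rows": [[[-0.006,0,0.06,-0.001,0.002,0,0],[0,0,0.05,0,0,0,0],[0,0,0.012,0,0,0,0],[0,0,0,0,0,0,0]]]}}

```text
t: 22.28
eef_pos: [678.5, -94.4, 117.1]
tcp_rot: [3.141, -0.001, 1.57]
ft_force: [-0.5, 0.3, -4.8]
opening: 0.336
grip_force: 30.0
```

Call:
{"fn": "drive_tool", "kwargs": {"rows": [[[0,0,0.008,0,0,0,0],[0,0,0.004,0,0,0,0],[0,0,0,0,0,0,0]]]}}

```text
t: 22.65
eef_pos: [678.5, -94.4, 114.7]
tcp_rot: [3.14, -0.001, 1.57]
ft_force: [-1.1, -0.1, -2.6]
opening: 0.336
grip_force: 30.0
```

Call:
{"fn": "drive_tool", "kwargs": {"rows": [[[0,0,0.004,0,0,0,0],[0,0,0.004,0,0,0,0],[0,0,0,0,0,0,0]]]}}

```text
t: 23.02
eef_pos: [678.6, -94.4, 112.9]
tcp_rot: [3.14, -0.001, 1.57]
ft_force: [-0.6, -0.2, 1.5]
opening: 0.337
grip_force: 30.0
```

Call:
{"fn": "drive_tool", "kwargs": {"rows": [[[0,0,0.006,0,0,0,0],[0,0,0,0,0,0,0]]]}}

```text
t: 23.28
eef_pos: [678.6, -94.4, 112.8]
tcp_rot: [3.139, -0.001, 1.57]
ft_force: [-4.7, 1.6, 11.9]
opening: 0.33
grip_force: 30.0
```

```bash
python3 - <<'E'
from h import *
for c in ['side','wrist','side','wrist']:
    p=look(c,['base_plate','pillar_foot','pillar_head'],c+'9.png',5)
E
```

```text
side base_plate 0.73 [683.7 -91.7   9.6]
side base_plate 0.36 [7.732e+02 2.638e+02 3.000e-01]
side pillar_foot 0.94 [409.7 130.3  26. ]
side pillar_foot 0.79 [681.6 -89.4   8.6]
side pillar_foot 0.65 [ 680.5 -107.9   73.3]
side pillar_foot 0.59 [415.3 652.5  20.6]
side pillar_head 0.93 [518.6 518.6  20.2]
side pillar_head 0.75 [681.4 -91.3 139.2]
side pillar_head 0.75 [332.4 286.6  20.2]
wrist pillar_foot 0.8 [676.7 -89.1   6.6]
wrist pillar_head 0.62 [679.3 -95.  139.6]
side base_plate 0.72 [681.9 -93.2  -1.7]
side pillar_foot 0.7 [414.3 652.5  20.5]
side pillar_foot 0.66 [683.1 -89.6   8.3]
side pillar_foot 0.62 [409.1 133.1  23.1]
side pillar_head 0.89 [332.9 286.8  21.6]
side pillar_head 0.85 [681.  -95.2 136.4]
side pillar_head 0.65 [513.8 519.3  21.1]
side pillar_head 0.26 [543.7 162.9   3.3]
wrist pillar_foot 0.6 [677.2 -91.6   7.3]
wrist pillar_head 0.96 [676.7 -96.9 135.8]
wrist pillar_head 0.53 [785.5  39.8   1.2]
```

Standing on the plate with little tilt. I let go slowly and retreat straight up.

Call:
{"fn": "drive_tool", "kwargs": {"rows": [[[0,0,0,0,0,0,0.4],[0,0,0,0,0,0,0.5],[0,0,0,0,0,0,0.7],[0,0,0,0,0,0,0.9],[0,0,0,0,0,0,1]]]}}

```text
t: 24.7
eef_pos: [678.5, -94.4, 111.0]
tcp_rot: [3.14, -0.001, 1.57]
ft_force: [0.4, -0.2, -0.8]
opening: 0.762
grip_force: 0.0
```

Call:
{"fn": "drive_tool", "kwargs": {"rows": [[[0,0,0,0,0,0,1],[0,0,-0.06,0,0,0,1],[0,0,-0.15,0,0,0,1],[0,0,-0.2,0,0,0,1],[0,0,-0.1,0,0,0,1]]]}}

```text
t: 25.32
eef_pos: [678.5, -94.6, 242.4]
tcp_rot: [3.137, 0.0, 1.57]
ft_force: [-0.1, 0.2, -0.5]
opening: 1.001
grip_force: 0.0
```

```bash
python3 - <<'E'
from h import *
for c in ['side','top','wrist','side','top','wrist']:
    p=look(c,['base_plate','pillar_foot','pillar_head'],c+'10.png',6)
print(env.state()['eef_pos'],env.state()['t'])
a=shot('side')['color'][150:350,300:460]; b=shot('wrist')['color'][:,100:460]
cv2.imwrite('pics/c10.png',np.hstack([cv2.resize(a,(480,600)),cv2.resize(b,(320,600))]))
E
```

```text
side base_plate 0.87 [682.7 -93.    1.1]
side pillar_foot 0.98 [683.9 -90.4   6.4]
side pillar_foot 0.65 [409.6 131.5  23.4]
side pillar_foot 0.59 [415.9 651.7  22.4]
side pillar_head 0.97 [682.9 -89.  139.6]
side pillar_head 0.77 [516.2 520.4  23. ]
side pillar_head 0.65 [330.5 284.1  22.4]
side pillar_head 0.54 [670.6 405.2   2.9]
top base_plate 0.82 [680.4 -91.8  -3.3]
top pillar_foot 0.89 [407.8 127.4  17.2]
top pillar_foot 0.72 [679.3 -89.5   3.4]
top pillar_foot 0.63 [416.3 654.3  19.7]
top pillar_head 0.77 [332.5 281.   19.3]
top pillar_head 0.66 [ 678.9 -108.9   71.6]
top pillar_head 0.64 [518.8 519.1  26.1]
top pillar_head 0.51 [679.5 -92.  134. ]
wrist base_plate 0.74 [677.8 -96.5  -1.3]
wrist pillar_foot 0.91 [682.8 -88.9   5.5]
wrist pillar_foot 0.74 [407.3 128.2  21.4]
wrist pillar_head 0.64 [681.2 -92.8 136.3]
side base_plate 0.69 [ 6.792e+02 -9.460e+01  2.000e-01]
side pillar_foot 0.7 [681.4 -89.2   9. ]
side pillar_foot 0.69 [413.7 650.8  21.3]
side pillar_foot 0.56 [410.9 132.2  24.2]
side pillar_head 0.95 [330.7 284.4  19.8]
side pillar_head 0.84 [683.4 -89.2 138.3]
side pillar_head 0.64 [516.3 519.8  19.7]
top base_plate 0.71 [678.6 -89.6   1.9]
top pillar_foot 0.78 [678.1 -91.8   6. ]
top pillar_foot 0.7 [406.9 128.2  21.7]
top pillar_foot 0.62 [416.5 650.8  20.2]
top pillar_head 0.8 [679.8 -93.  138.5]
top pillar_head 0.8 [517.3 515.7  22.6]
top pillar_head 0.7 [333.9 281.9  21.1]
wrist base_plate 0.91 [679.1 -95.3  -1.1]
wrist pillar_foot 0.91 [409.5 132.1  16.1]
wrist pillar_foot 0.7 [675.9 -89.1   5.6]
wrist pillar_head 0.82 [681.1 -92.8 137.4]
[678.3286199  -94.52746931 238.57892153] 26.525
```

View pics/c10.png

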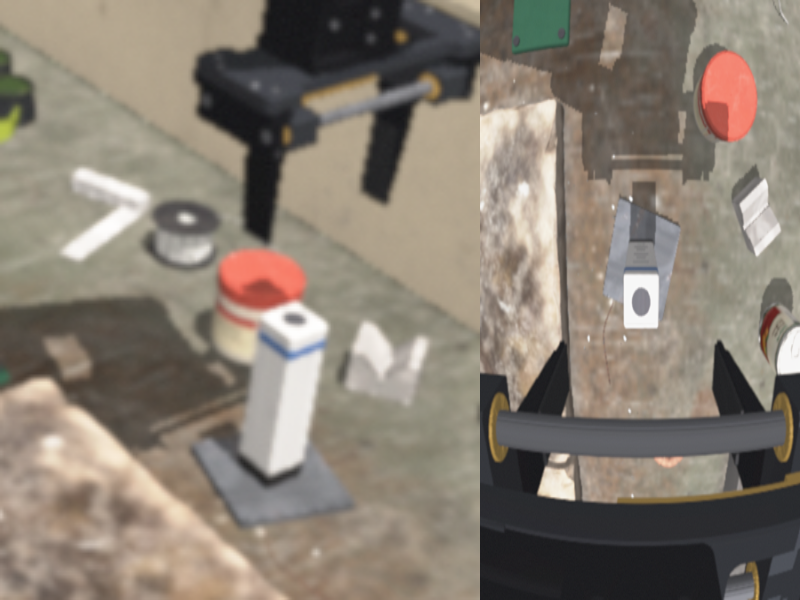

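The pillar stands upright in the middle of the plate, and the gripper is clear above it. The foot measures about (680,-90), and the plate about (680,-93). I hand in.

```bash
python3 -c "
from cell import env
print(env.job_done())"
```

```text
the job is handed in; nothing more can be done
None
```

The pillar was laid in the rest, let go, re-gripped and stood upright on the plate, with its foot measured about 3 mm from the plate's centre; the job was handed in at about 27 s, and no verdict was returned.

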